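# Put the counter samples back in the stands cut for them

### The job

Customers have left the counter samples in one another's display stands. Put each of the four (gift box, ink tin, glue stick, rubber stamp) down into the stand whose well is cut to its shape and size, standing upright and fully down in the well (one of them may be right already). The empty cork mat is free for setting a sample aside meanwhile; do not knock any sample over.

Things in the scene. Friction and masses are not known exactly. Their poses are not given: they have to be found in the camera images.
- box_mid (a point): Centre (half-way up) of the gift box: a closed block with a dark base and grey lid, 62 mm along its x, 85 mm along its y, 50 mm high, about 0.11 kg; underside 25 mm below this point. At the start it stands across the top of the tin stand, 18 mm above the table, too long to drop into that well. Belongs in the rectangular well; either way round. Grip it across the 62 mm.
- tin_mid (a point): Centre (half-way up) of the ink tin: a flat round closed tin, 62 mm in diameter (60 mm in its lowest 8 mm), 20 mm high, about 0.07 kg; underside 10 mm below this point. At the start it lies on top of the glue stand, covering its small well, underside 18 mm above the table. Belongs in the large round well, from which its upper 12 mm stick out.
- glue_mid (a point): Centre (half-way up) of the glue stick: an upright round stick, white with an orange cap, 25 mm in diameter (cap 27 mm, the top 26 mm), 96 mm high, about 0.03 kg; underside 48 mm below this point. At the start it stands loosely in the well of the box stand or of the stamp stand. Belongs in the small round well.
- stamp_mid (a point): Centre (half-way up) of the rubber stamp: a wooden foot 40 x 40 mm square and 22 mm high (sides along its x and y) with a dark turned handle above it, on the same axis: waist 22 mm across from 22 to 40 mm above the underside, then a knob 26 mm across up to 74 mm; about 0.06 kg; underside 37 mm below this point. Grip the knob. At the start it stands in its own well already, or loosely in the well of the box stand. Belongs in the square well; any quarter turn will do.
- box_stand: A fixed pale wooden display stand, rectangular, 104 x 126 mm and 18 mm high, with one felt-floored well 8 mm deep sunk in the middle (well floor 10 mm above the table): a rectangle 76 mm along x and 99 mm along y, rim eased by 2 mm; for the gift box. Origin: centre of the underside, under the middle of the well; z up; y is the long side.
- tin_stand: A fixed pale wooden display stand, round, 108 mm in diameter and 18 mm high, with one felt-floored well 8 mm deep sunk in the middle (well floor 10 mm above the table): a circle 76 mm in diameter; for the ink tin. Origin: centre of the underside, under the middle of the well; z up; the turn about z means nothing.
- glue_stand: A fixed pale wooden display stand, round, 80 mm in diameter and 18 mm high, with one felt-floored well 8 mm deep sunk in the middle (well floor 10 mm above the table): a circle 42 mm in diameter; for the glue stick. Origin: centre of the underside, under the middle of the well; z up; the turn about z means nothing.
- stamp_stand: A fixed pale wooden display stand, square, 88 x 88 mm and 18 mm high, with one felt-floored well 8 mm deep sunk in the middle (well floor 10 mm above the table): a square 54 x 54 mm with sides along x and y, rim eased by 2 mm; for the rubber stamp. Origin: centre of the underside, under the middle of the well; z up; x and y along its sides.
- mat: A fixed flat cork counter mat, 110 mm along x, 130 mm along y, 3 mm thick, empty at the start and nearer the robot than the two far stands: the free spot for setting something aside. Origin: centre of its underside.
Not all that is in view belongs to the job. Leave any purple look-alike of the part that bears stamp_mid alone.

How it is judged:
At the end, for the whole second after the job is handed in: Each of the four samples stands in its own stand's well: centre within 13 mm of the well's centre, underside less than 4 mm above the well floor, tilted less than 0.1 rad, at rest and released (horizontal distance between box_mid and box_stand below 0.013 m and z of box_mid in the frame of box_stand below 0.039 m and angle between each of box_mid, tin_mid, glue_mid, stamp_mid's own z axis and vertical below 0.1 rad and linear speed of each of gift_box, ink_tin, glue_stick, stamp below 0.02 m/s and horizontal distance between tin_mid and tin_stand below 0.013 m and z of tin_mid in the frame of tin_stand below 0.024 m and horizontal distance between glue_mid and glue_stand below 0.013 m and z of glue_mid in the frame of glue_stand below 0.062 m and horizontal distance between stamp_mid and stamp_stand below 0.013 m and z of stamp_mid in the frame of stamp_stand below 0.051 m); the robot touches nothing.
It fails at once if a sample is knocked over (leans more than 0.7 rad) (angle between any of box_mid, tin_mid, glue_mid, stamp_mid's own z axis and vertical above 0.7 rad).
It also fails if it takes over 115 s, if anything falls off the work surface, if the arm or the gripper's body presses on something with over 40 N, if the wrist force passes 120 N, or if a joint passes its speed limit or range.

### The arm

A 7-joint arm with a two-finger parallel gripper is mounted at the origin on the work surface; the furniture and walls round the work are solid. World frame = base frame: x ahead of the robot, y to its left, z up, the work surface at z = 0. Lengths are in m, angles in rad, forces in N, time in s.
With the tool pointing down it reaches from about 0.4 to 0.85 m from the base axis. Payload 10.4 kg.
Tool frame: the origin (TCP) lies at the very end of the fingers, on their centre line; the grasp point (between the pads) lies 19 mm behind it; z points along the fingers, y is the direction in which the jaws open and shut (so a half turn about z gives the same grasp; the last joint's range is limited). The gripper opens to 85 mm and grips with 20 to 120 N. Pads are 22 mm wide; open, the fingers measure 114 mm over their backs; the gripper's body (76 mm by 85 mm) begins 54 mm behind the grasp point. The pads swing forward as they close: fully open they stand 13 mm farther back than shut.
Start: joints at [1.083, 0.332, -0.065, 1.46, 0.022, 1.35, -0.088], TCP at [0.28, -0.559, 0.231] pointing down, gripper open.
Joint ranges: [-2.6, 2.6], [-0.5, 2.12], [-1.47, 1.34], [0.16, 2.42], [-1.27, 4.41], [0.06, 2.06], [-2.6, 2.6]. Speed limits (rad/s): [2.22, 2.22, 2.79, 2.79, 3.14, 3.14, 3.14].

### API

Orientations are given as a unit quaternion [x, y, z, w].
In Python, from workcell import get_obs, camera, camera_info, hand_in gives the robot as it stands.
- The arm moves only by the tool move_arm, never from a script. Its argument "moves" is a list of rows, each a list of 3 entries, a list of its own where there are three numbers: the shift along the tool's x, y, z in units of 25 mm (1.0 is 25 mm), then the turn, a rotation vector about the tool's x, y, z in degrees, then the opening, from 0 (shut) to 1 (fully open). A call has 1 to 5 rows; each row shifts and turns the commanded pose from where the row before left it, along the tool's axes as they then stand; what a row does not reach is not made up. A row lasts 1/8 s, in which the tool goes at most 62.5 mm and 10.7 degrees, less where a joint would pass 70% of its speed; a pose out of reach is approached as far as the arm can. A call is refused whole if a number of a shift passes 1 or a number of a turn 10.7, either way. A call with a gripper value outside its range is refused whole. The fingers move at their own pace and stop on an object; "squeeze" is the grip in N (left out, the last holds). Time passes only in rows, so rows that do not move let the fingers close. It gives the time, the measured TCP pose, the force and the opening at its end, in the units of the state.
- get_obs(): the state, without advancing time (a new reading comes with each control period).
- camera(name): name is "side" or "top" or "wrist"; returns the picture (400x640x3 uint8, red, green, blue); there is no depth.
- camera_info(name): a dict with "fx", "fy", "cx", "cy" (pixels), "origin" and "rotation" of the camera in the world. Camera axes: x right, y down, z forward; pixel columns grow to the right and rows downward; lengths in m; the calibration is good to about 2 mm. A picture is of the moment at which its call begins: read the wrist's pose just before it. camera_info takes no time and is no camera call; for the wrist camera it gives the pose at the moment of the call.
- hand_in(): hands the job in, once; it reports no verdict.
The state is a dict: "clock": time; "joint_pos": joint angles; "joint_velocities": joint speeds; "tau": joint torques, N m; "position": TCP position; "ee_rot": TCP orientation; "ft_force": force on the tool from outside, world axes, zero at the start; "torque": the same for the moment, N m; "grip_width": opening from 0.0 (shut) to 1.0 (fully open).
Only numpy, scipy, OpenCV 4.12 (cv2) and the standard library are available. Lean on these libraries where they do the work, as an engineer would, in place of code of your own. Each camera call takes 0.05 s, during which the arm holds its last target. There are 200 camera calls.

## Working session

There is one attempt and no reset: what is moved stays moved. The work goes in short steps, Python scripts to look and compute and a tool call to move; the robot and the scene stay as the last step left them, time stands still between calls to the robot, and variables do not carry over. Pictures are saved under pics/ and viewed, about 12 in all and at most 16, crops included, and the job is handed in when it is done.

Besides the shell and the picture viewer there is one more tool, called after "Emit:" by a JSON object that holds its "name" and its "arguments". move_arm: Moves the arm, as the interface text tells. Its arguments: {"type":"object","properties":{"moves":{"type":"array","items":{"type":"array"}},"squeeze":{"type":"number"}},"required":["moves"]}

```bash
mkdir -p pics; ls; python3 - <<'E'
from workcell import *
import cv2
o=get_obs();print({k:o[k] for k in('clock','position','ee_rot','grip_width')})
for n in('top','side'):
    i=camera_info(n);print(n,i)
    cv2.imwrite(f'pics/{n}0.png',camera(n)[:,:,::-1])
E
```

```text
pics
{'clock': 0.0, 'position': array([ 0.27998013, -0.55836742,  0.23052051]), 'ee_rot': array([ 9.73112252e-01,  2.30330266e-01, -1.94902308e-04, -6.89953716e-04]), 'grip_width': 0.9992204554530306}
top {'fx': 377.0488495069729, 'fy': 377.0488495069729, 'cx': 316.18789168192995, 'cy': 197.59578425269737, 'origin': array([ 0.40558678, -0.05425442,  0.9570991 ]), 'rotation': array([ 0.71593773, -0.69604972,  0.03350976, -0.04272059])}
side {'fx': 436.3410029194452, 'fy': 436.3410029194452, 'cx': 322.8227859021867, 'cy': 201.21993782230302, 'origin': array([-0.09670675,  0.86072847,  0.6750639 ]), 'rotation': array([-0.23681631,  0.82858119, -0.48333433,  0.15414007])}
```

View pics/top0.png

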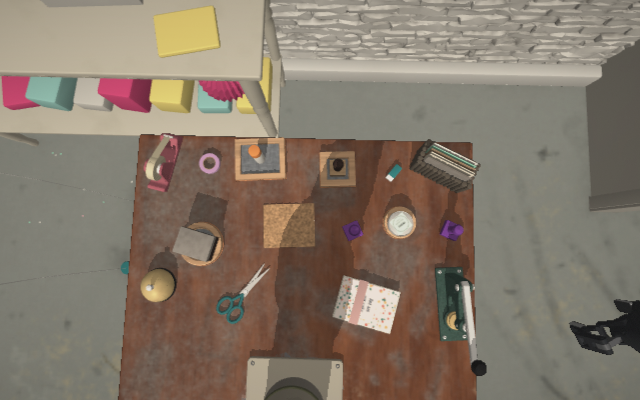

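View pics/side0.png

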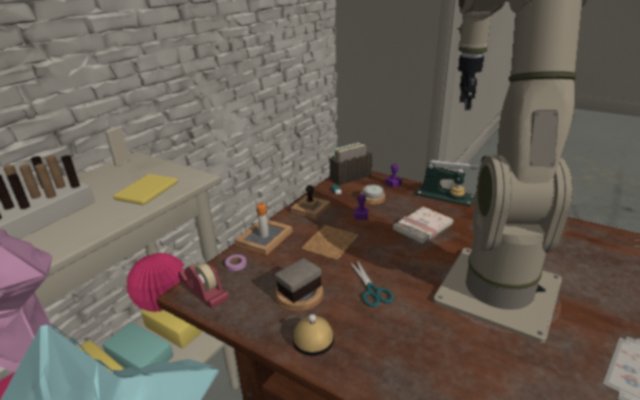

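The top view shows the tin stand with the box at about (197,244), and the box stand with the glue stick at (260,158). The stamp, already in its own stand, is at (338,168). The glue stand with the tin is at (400,222) and the mat at (289,226). The side view agrees. I'll enlarge crops next.

```bash
cat > h.py <<'E'
from workcell import *
import cv2, numpy as np
from scipy.spatial.transform import Rotation as R
def rot(i): 
    r=np.asarray(i['rotation']); return R.from_quat(r).as_matrix() if r.shape==(4,) else r
def px(i,u,v,z):
    d=rot(i)@np.array([(u-i['cx'])/i['fx'],(v-i['cy'])/i['fy'],1]); o=np.asarray(i['origin'])
    return o+d*(z-o[2])/d[2]
def proj(i,p):
    c=rot(i).T@(np.asarray(p)-i['origin']); return np.array([c[0]/c[2]*i['fx']+i['cx'],c[1]/c[2]*i['fy']+i['cy']])
def crop(im,u,v,w,h,s):
    return cv2.resize(im[v:v+h,u:u+w],None,fx=s,fy=s,interpolation=cv2.INTER_CUBIC)
def tick(im,u,v,s,step=10):
    for k in range(0,im.shape[1],step*s): cv2.putText(im,str(u+k//s),(k,9),0,.32,(0,255,255)); cv2.line(im,(k,0),(k,4),(0,255,255))
    for k in range(0,im.shape[0],step*s): cv2.putText(im,str(v+k//s),(0,k+4),0,.32,(0,255,0)); 
    return im
E
python3 - <<'E'
from h import *
im=cv2.imread('pics/top0.png')
c=[tick(crop(im,u,v,66,50,6),u,v,6) for u,v in((166,220),(228,132),(305,142),(368,198))]
cv2.imwrite('pics/c1.png',np.vstack([np.hstack(c[:2]),np.hstack(c[2:])]))
E
```

```text
(no output)
```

View pics/c1.png

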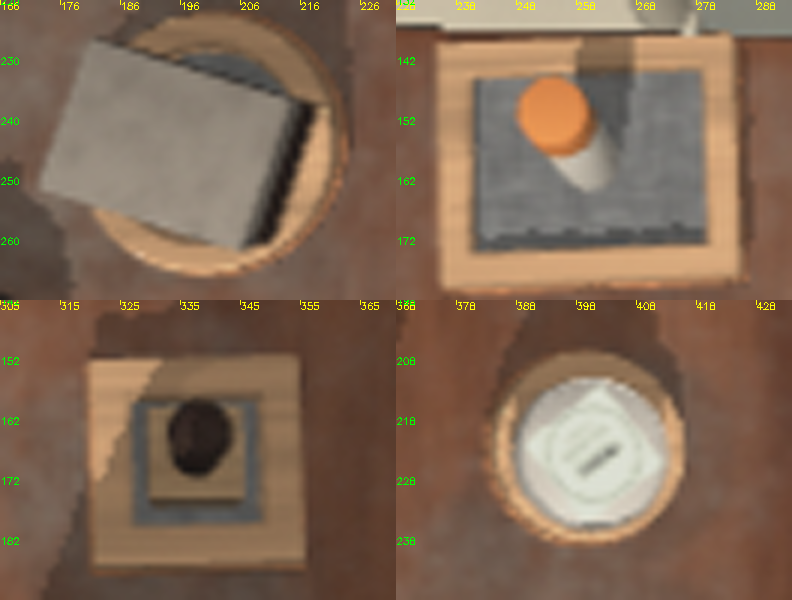

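The crops show, in full-image pixels: box top corners near (181,226), (216,236), (206,261) and (173,252). The tin stand centre is near (201.7,244), the box stand well near (241–280, 144–173), and the cap at (254,151). The tin is at (400,223.5), and the stamp sits inside its own well.

```bash
python3 - <<'E'
from h import *
i=camera_info('top')
def P(name,o,pts,z):
    q=np.array([px(i,o[0]+a/6,o[1]+b/6,z) for a,b in pts]); m=q.mean(0); print(name,m.round(4))
    if len(q)==4:
        for k in range(4): d=q[(k+1)%4]-q[k]; print('   ',np.hypot(*d[:2]).round(4),np.degrees(np.arctan2(d[1],d[0])).round(1))
A=(166,220);B=(228,132);C=(305,142);D=(368,198)
P('box',A,[(92,38),(298,97),(238,246),(40,190)],.068)
P('tinstand',A,[(214,144)],.018)
P('boxstand',B,[(44,38),(340,36),(345,278),(45,288)],.018)
P('boxwell',B,[(78,78),(308,70),(311,243),(76,248)],.018)
P('glue',B,[(157,115)],.106)
P('stampstand',C,[(88,60),(300,55),(306,270),(92,270)],.018)
P('stampfoot',C,[(150,108),(244,108),(244,200),(150,200)],.032)
P('stampknob',C,[(199,137)],.084)
P('gluestand',D,[(193,149)],.018)
P('tin',D,[(195,153)],.038)
P('mat',(0,0),[(v[0]*6,v[1]*6) for v in((263,205),(313,204),(315,247),(264,248))],.003)
o=get_obs();print(R.from_quat(o['ee_rot']).as_matrix().round(3),camera_info('wrist')['origin'])
E
```

```text
box [0.3848 0.243  0.068 ]
    0.0852 -104.1
    0.0617 161.0
    0.0813 76.3
    0.062 -15.3
tinstand [0.3835 0.2402 0.018 ]
boxstand [0.6028 0.1043 0.018 ]
    0.1262 -88.1
    0.1041 -176.7
    0.1264 93.5
    0.1077 3.2
boxwell [0.6028 0.1044 0.018 ]
    0.0979 -86.5
    0.0745 -176.8
    0.0992 92.8
    0.0732 2.2
glue [0.6013 0.1042 0.106 ]
stampstand [ 0.5807 -0.0928  0.018 ]
    0.0896 -87.1
    0.0917 -177.4
    0.0895 91.6
    0.0897 2.7
stampfoot [ 0.582  -0.0924  0.032 ]
    0.039 -88.5
    0.0387 -178.8
    0.0389 91.5
    0.0387 1.4
stampknob [ 0.5788 -0.0909  0.084 ]
gluestand [ 0.4499 -0.2506  0.018 ]
tin [ 0.4473 -0.2473  0.038 ]
mat [0.435 0.027 0.003]
    0.1273 -87.3
    0.1085 -175.6
    0.1282 92.8
    0.1085 3.9
[[ 0.894  0.448 -0.001]
 [ 0.448 -0.894  0.001]
 [-0.    -0.001 -1.   ]] [ 0.34096303 -0.52874647  0.37408201]
```

Emit:
{"name": "move_arm", "arguments": {"moves": [[[0, 0, 0], [0, 0, -10.6], 1], [[0, 0, 0], [0, 0, -10.6], 1], [[0, 0, 0], [0, 0, -10.6], 1], [[0, 0, 0], [0, 0, -10.6], 1], [[0, 0, 0], [0, 0, -10.6], 1]]}}

```text
clock: 0.72
position: [0.28, -0.5585, 0.2308]
ee_rot: [0.766, 0.643, 0.0, -0.0]
ft_force: [-0.3, -0.3, -0.2]
grip_width: 0.997
```

Emit:
{"name": "move_arm", "arguments": {"moves": [[[0, 0, 0], [0, 0, -10.4], 1], [[1, 0.5, 0], [0, 0, 0], 1], [[1, 0.5, 0], [0, 0, 0], 1], [[1, 0.5, 0], [0, 0, 0], 1], [[1, 0.5, 0], [0, 0, 0], 1]]}}

```text
clock: 1.35
position: [0.3303, -0.4577, 0.231]
ee_rot: [0.707, 0.707, 0.0, -0.0]
ft_force: [-0.1, 0.1, 1.0]
grip_width: 0.999
```

Emit:
{"name": "move_arm", "arguments": {"moves": [[[1, 0.5, 0], [0, 0, 0], 1], [[1, 0.5, 0], [0, 0, 0], 1], [[1, 0.5, 0], [0, 0, 0], 1], [[1, 0.5, 0], [0, 0, 0], 1], [[1, 0.5, 0], [0, 0, 0], 1]]}}

```text
clock: 1.98
position: [0.3927, -0.3327, 0.231]
ee_rot: [0.707, 0.707, -0.0, -0.0]
ft_force: [-0.2, 0.1, -0.6]
grip_width: 1.002
```

```bash
cat >> h.py <<'E'
def st():
    o=get_obs(); m=R.from_quat(o['ee_rot']).as_matrix()
    print('t',round(o['clock'],2),'pos',o['position'].round(4),'yaw',np.degrees(np.arctan2(m[1,0],m[0,0])).round(2),'tilt',np.degrees(np.arccos(-m[2,2])).round(2),'F',o['ft_force'].round(1),'w',round(o['grip_width'],3)); return o
def to(x,y,z,yaw=None):
    o=get_obs(); m=R.from_quat(o['ee_rot']).as_matrix()
    print('units tool xyz',(m.T@(np.array([x,y,z])-o['position'])/.025).round(2))
    if yaw is not None: print('turn z deg',round(np.degrees(np.arctan2(m[1,0],m[0,0]))-yaw,2))
E
python3 - <<'E'
from h import *
import scipy.optimize as so
st(); to(.447,-.2475,.15,90)
it,is_=camera_info('top'),camera_info('side')
# shelf front corner triangulation
f=lambda p:np.r_[proj(it,p)-(265,76),proj(is_,p)-(219,178)]
r=so.least_squares(f,[.7,.1,.1]);print('shelf corner',r.x,r.fun)
E
```

```text
t 1.98 pos [ 0.3927 -0.3327  0.231 ] yaw 90.03 tilt 0.03 F [-0.2  0.1 -0.6] w 1.002
units tool xyz [3.41 2.17 3.24]
turn z deg 0.03
shelf corner [0.77150593 0.08346581 0.13409811] [-0.43208759 -0.66265347  0.96548908  0.33570217]
```

Emit:
{"name": "move_arm", "arguments": {"moves": [[[0.9, 0.55, 0.8], [0, 0, 0], 1], [[0.9, 0.55, 0.8], [0, 0, 0], 1], [[0.9, 0.55, 0.8], [0, 0, 0], 1], [[0.7, 0.52, 0.85], [0, 0, 0], 1], [[0, 0, 0], [0, 0, 0], 1]]}}

```text
clock: 2.6
position: [0.4466, -0.2466, 0.1485]
ee_rot: [0.706, 0.708, -0.0, -0.002]
ft_force: [-0.5, 0.2, 0.0]
grip_width: 1.0
```

```bash
python3 - <<'E'
from h import *
st(); i=camera_info('wrist'); im=camera('wrist')[:,:,::-1].copy(); print(i)
cv2.imwrite('pics/w1.png',im)
for n,p in(('tin',(.447,-.2475,.038)),('stand',(.4499,-.2506,.018))): print(n,proj(i,p).round(1))
E
```

```text
t 2.6 pos [ 0.4466 -0.2466  0.1485] yaw 90.2 tilt 0.18 F [-0.5  0.2  0. ] w 1.0
{'fx': 306.1681926626391, 'fy': 306.1681926626391, 'cx': 321.9562184738749, 'cy': 197.78145097520064, 'origin': array([ 0.44787247, -0.18028755,  0.29211647]), 'rotation': array([ 9.91301422e-01,  2.03527408e-03, -7.78189479e-04,  1.31593096e-01])}
tin [321.3 196.1]
stand [324.5 193.9]
```

View pics/w1.png

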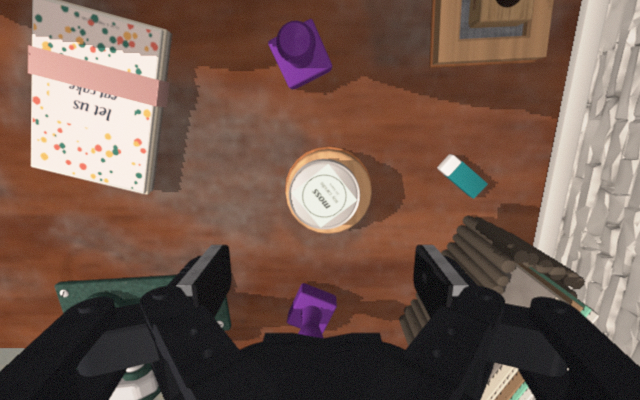

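The wrist view puts the tin top at (324.5,196) and the stand outline at (329,191). That makes the tin's x about 0.450. The way down is clear.

Emit:
{"name": "move_arm", "arguments": {"moves": [[[0, 0.04, 1], [0, 0, 0], 1], [[0, 0.05, 1], [0, 0, 0], 1], [[0, 0.04, 1], [0, 0, 0], 1], [[0, 0, 1], [0, 0, 0], 1], [[0, 0, 0.6], [0, 0, 0], 1]]}}

```text
clock: 3.28
position: [0.4494, -0.2498, 0.0346]
ee_rot: [0.707, 0.707, -0.0, 0.0]
ft_force: [-0.1, -0.4, 0.8]
grip_width: 1.002
```

Emit:
{"name": "move_arm", "arguments": {"moves": [[[0, 0, 0.5], [0, 0, 0], 1], [[0, 0, 0], [0, 0, 0], 1]]}}

```text
clock: 3.52
position: [0.4497, -0.2488, 0.0223]
ee_rot: [0.707, 0.707, -0.0, -0.0]
ft_force: [0.7, -0.3, 0.8]
grip_width: 0.998
```

Emit:
{"name": "move_arm", "arguments": {"moves": [[[0, 0, 0], [0, 0, 0], 0.5], [[0, 0, 0], [0, 0, 0], 0.5], [[0, 0, 0], [0, 0, 0], 0.5], [[0, 0, 0], [0, 0, 0], 0.5], [[0, 0, 0], [0, 0, 0], 0.5]], "squeeze": 30}}

```text
clock: 4.15
position: [0.4506, -0.249, 0.0236]
ee_rot: [0.707, 0.707, 0.0, 0.001]
ft_force: [-2.1, -0.1, 5.6]
grip_width: 0.707
```

```bash
python3 - <<'E'
from h import *
st(); im=camera('wrist')[:,:,::-1]
cv2.imwrite('pics/w2.png',crop(im,160,140,320,200,2.5))
E
```

```text
t 4.15 pos [ 0.4506 -0.249   0.0236] yaw 90.03 tilt 0.09 F [-2.1 -0.1  5.6] w 0.707
```

View pics/w2.png

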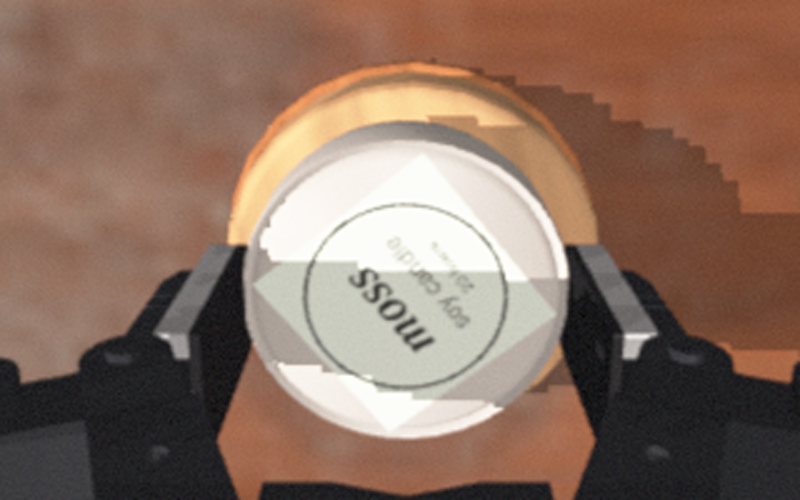

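The pads hold the tin (width 0.707) with a light upward force, so the tips are close to the stand. Lifting.

Emit:
{"name": "move_arm", "arguments": {"moves": [[[0, 0, -0.2], [0, 0, 0], 0.5], [[0, 0, -0.4], [0, 0, 0], 0.5], [[0, 0, -1], [0, 0, 0], 0.5], [[0, 0, -1], [0, 0, 0], 0.5], [[0, 0, 0], [0, 0, 0], 0.5]], "squeeze": 40}}

```text
clock: 4.82
position: [0.4513, -0.2493, 0.0899]
ee_rot: [0.707, 0.707, 0.0, 0.002]
ft_force: [0.5, -0.1, -1.0]
grip_width: 0.703
```

```bash
python3 - <<'E'
from h import *
st(); im=camera('wrist')[:,:,::-1]; 
i=camera_info('wrist'); print(proj(i,(.452,-.249,.018)), i['origin'])
s=camera('side')[:,:,::-1]; q=proj(camera_info('side'),(.45,-.249,.08)).astype(int);print(q)
cv2.imwrite('pics/w3.png',np.hstack([crop(im,200,60,220,260,2),cv2.resize(crop(s,q[0]-45,q[1]-65,90,130,4),(360,520))]))
to(.435,.027,.09,90)
E
```

```text
t 4.83 pos [ 0.4513 -0.2493  0.0899] yaw 90.02 tilt 0.24 F [ 0.5 -0.1 -1. ] w 0.703
[322.0917379  208.69974168] [ 0.45144227 -0.18213226  0.23189306]
[373 175]
units tool xyz [11.03 -0.59 -0.1 ]
turn z deg 0.03
```

View pics/w3.png

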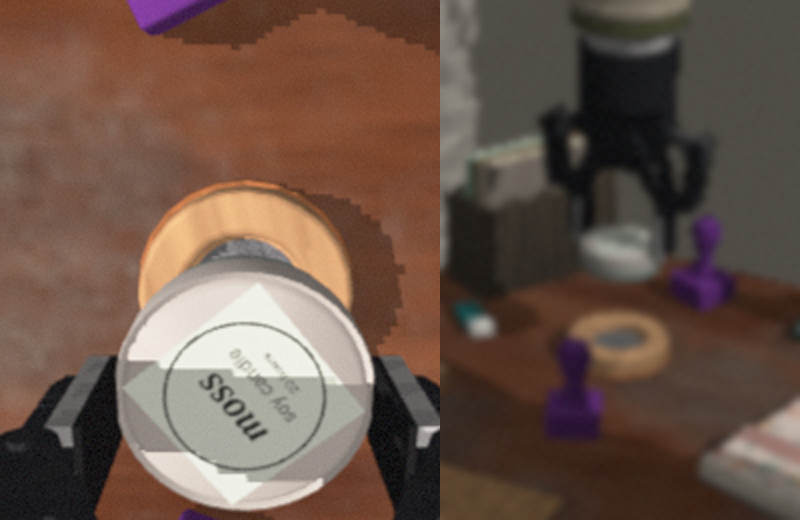

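The tin is lifted level and the glue stand is empty. I'll raise it clear of the purple stamp and carry it to the mat.

Emit:
{"name": "move_arm", "arguments": {"moves": [[[0, 0, -0.9], [0, 0, 0], 0.5], [[0.5, 0, -0.9], [0, 0, 0], 0.5], [[1, -0.06, 0], [0, 0, 0], 0.5], [[1, -0.06, 0], [0, 0, 0], 0.5], [[1, -0.06, 0], [0, 0, 0], 0.5]]}}

```text
clock: 5.55
position: [0.4448, -0.1601, 0.1316]
ee_rot: [0.707, 0.707, -0.0, -0.001]
ft_force: [-0.0, -0.4, -1.0]
grip_width: 0.7
```

Emit:
{"name": "move_arm", "arguments": {"moves": [[[1, -0.06, 0], [0, 0, 0], 0.5], [[1, -0.06, 0], [0, 0, 0], 0.5], [[1, -0.06, 0], [0, 0, 0], 0.5], [[1, -0.06, 0], [0, 0, 0], 0.5], [[1, -0.06, 0], [0, 0, 0], 0.5]]}}

```text
clock: 6.18
position: [0.4371, -0.0353, 0.1317]
ee_rot: [0.707, 0.707, -0.0, -0.001]
ft_force: [0.7, 0.5, -0.7]
grip_width: 0.698
```

Emit:
{"name": "move_arm", "arguments": {"moves": [[[1, -0.06, 0], [0, 0, 0], 0.5], [[1, -0.06, 0], [0, 0, 0], 0.5], [[0.5, 0, 1], [0, 0, 0], 0.5], [[0, 0, 1], [0, 0, 0], 0.5], [[0, 0, 0.5], [0, 0, 0], 0.5]]}}

```text
clock: 6.8
position: [0.4336, 0.0264, 0.0683]
ee_rot: [0.707, 0.707, -0.001, -0.001]
ft_force: [0.3, 0.2, -1.3]
grip_width: 0.702
```

```bash
python3 - <<'E'
from h import *
st(); to(.435,.027,.0100,90)
E
```

```text
t 6.8 pos [0.4336 0.0264 0.0683] yaw 90.06 tilt 0.16 F [ 0.3  0.2 -1.3] w 0.702
units tool xyz [0.02 0.06 2.33]
turn z deg 0.06
```

Emit:
{"name": "move_arm", "arguments": {"moves": [[[0, 0.06, 1], [0, 0, 0], 0.5], [[0, 0, 1], [0, 0, 0], 0.5], [[0, 0, 0.3], [0, 0, 0], 0.5], [[0, 0, 0], [0, 0, 0], 0.5]]}}

```text
clock: 7.3
position: [0.4363, 0.0264, 0.0126]
ee_rot: [0.707, 0.707, -0.0, -0.0]
ft_force: [1.0, -0.1, -0.8]
grip_width: 0.699
```

Emit:
{"name": "move_arm", "arguments": {"moves": [[[0, 0, 0], [0, 0, 0], 1], [[0, 0, 0], [0, 0, 0], 1], [[0, 0, 0], [0, 0, 0], 1], [[0, 0, -1], [0, 0, 0], 1], [[0, 0, -1], [0, 0, 0], 1]]}}

```text
clock: 7.92
position: [0.4362, 0.0265, 0.0633]
ee_rot: [0.707, 0.707, -0.0, -0.0]
ft_force: [0.9, 0.0, 0.7]
grip_width: 0.994
```

Emit:
{"name": "move_arm", "arguments": {"moves": [[[0, 0, -1], [0, 0, 0], 1], [[0, 0, -1], [0, 0, 0], 1], [[0, 0, -1], [0, 0, 0], 1], [[0, 0, -1], [0, 0, 0], 1], [[0, 0, -1], [0, 0, 0], 1]]}}

```text
clock: 8.55
position: [0.4363, 0.0264, 0.1886]
ee_rot: [0.707, 0.707, 0.0, 0.0]
ft_force: [-0.1, -1.1, 0.4]
grip_width: 1.0
```

```bash
python3 - <<'E'
from h import *
st(); to(.6013,.1042,.18,90)
im=camera('top')[:,:,::-1]; i=camera_info('wrist'); w=camera('wrist')[:,:,::-1]
a=tick(crop(im,228,132,66,50,6),228,132,6); b=tick(crop(im,368,198,66,50,6),368,198,6)
cv2.imwrite('pics/c2.png',np.vstack([np.hstack([a,b]),cv2.resize(np.ascontiguousarray(w[:250]),(792,310))]))
E
```

```text
t 8.55 pos [0.4363 0.0264 0.1886] yaw 90.04 tilt 0.03 F [-0.1 -1.1  0.4] w 1.0
units tool xyz [3.11 6.6  0.35]
turn z deg 0.04
```

View pics/c2.png

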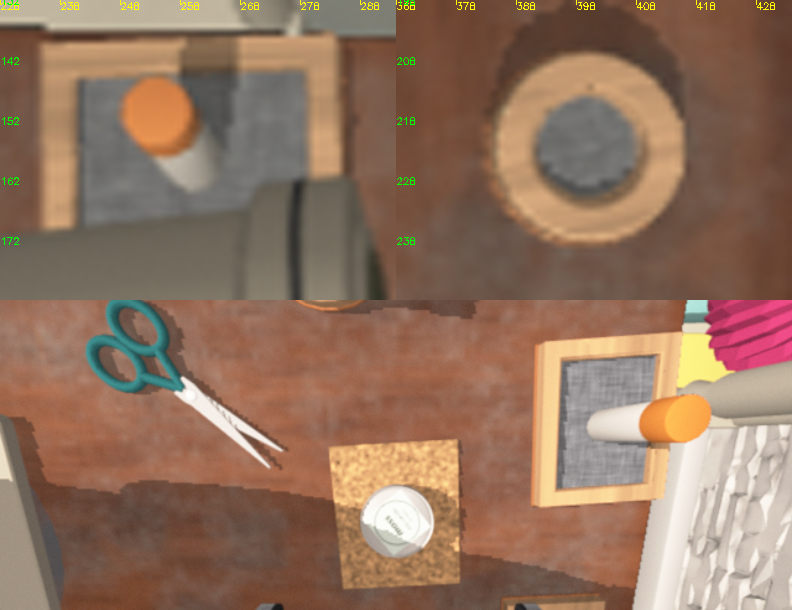

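The tin is flat on the mat, the glue well shows as a ring at about (400.4,222.5), and the glue stick is upright. Moving to the glue stick.

Emit:
{"name": "move_arm", "arguments": {"moves": [[[0.44, 0.94, 0], [0, 0, 0], 1], [[0.44, 0.94, 0], [0, 0, 0], 1], [[0.44, 0.94, 0], [0, 0, 0], 1], [[0.44, 0.94, 0], [0, 0, 0], 1], [[0.44, 0.94, 0], [0, 0, 0], 1]]}}

```text
clock: 9.28
position: [0.5543, 0.0817, 0.1867]
ee_rot: [0.707, 0.707, -0.0, -0.0]
ft_force: [-1.1, -0.1, 0.3]
grip_width: 1.001
```

Emit:
{"name": "move_arm", "arguments": {"moves": [[[0.45, 0.94, 0.1], [0, 0, 0], 1], [[0.45, 0.94, 0.1], [0, 0, 0], 1], [[0, 0, 0], [0, 0, 0], 1]]}}

```text
clock: 9.65
position: [0.6011, 0.105, 0.1811]
ee_rot: [0.706, 0.708, -0.0, -0.001]
ft_force: [0.3, 0.3, 0.1]
grip_width: 0.999
```

```bash
python3 - <<'E'
from h import *
st(); i=camera_info('wrist'); w=camera('wrist')[:,:,::-1]
for n,p in(('cap',(.6013,.1042,.106)),('well',(.6028,.1043,.018))): print(n,proj(i,p).round(1))
cv2.imwrite('pics/w4.png',tick(crop(w,200,100,260,200,3),200,100,3,20))
np.savez('w4.npz',**{k:np.asarray(v) for k,v in i.items()})
E
```

```text
t 9.65 pos [0.6011 0.105  0.1811] yaw 90.1 tilt 0.12 F [0.3 0.3 0.1] w 0.999
cap [320.7 208. ]
well [322.6 182.7]
```

View pics/w4.png

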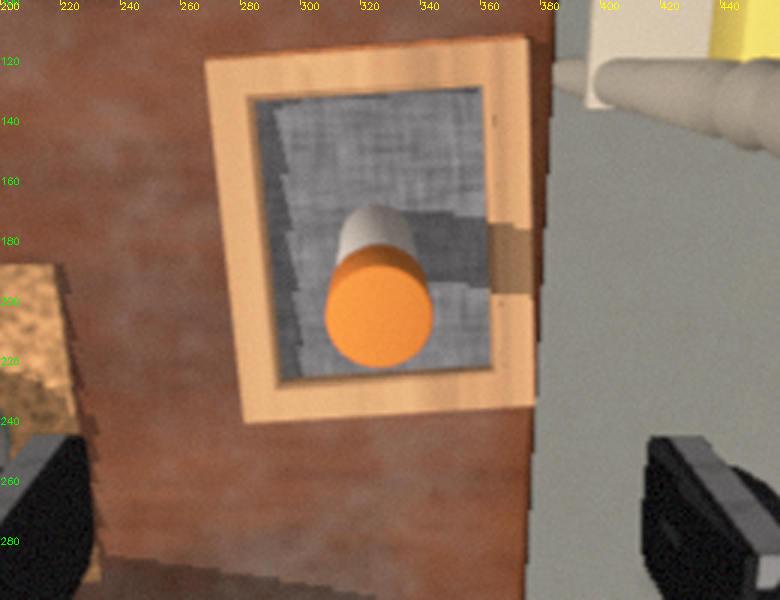

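The cap top is at (326.3,204.7) and the box well centre at (325,178). Against the top camera, that shifts the cap by about +4 mm in x and +2 mm in y. I'll use a point between the two estimates and descend.

Emit:
{"name": "move_arm", "arguments": {"moves": [[[0.03, 0.12, 1], [0, 0, 0], 1], [[0, 0, 1], [0, 0, 0], 1], [[0, 0, 1], [0, 0, 0], 1], [[0, 0, 1], [0, 0, 0], 1], [[0, 0, 0.5], [0, 0, 0], 1]]}}

```text
clock: 10.32
position: [0.6027, 0.104, 0.0688]
ee_rot: [0.707, 0.707, -0.001, -0.0]
ft_force: [0.4, -0.3, -0.3]
grip_width: 1.001
```

Emit:
{"name": "move_arm", "arguments": {"moves": [[[0, 0, 0], [0, 0, 0], 0.6], [[0, 0, 0], [0, 0, 0], 0.45], [[0, 0, 0], [0, 0, 0], 0.35], [[0, 0, 0], [0, 0, 0], 0.2], [[0, 0, 0], [0, 0, 0], 0.2]], "squeeze": 25}}

```text
clock: 10.95
position: [0.6043, 0.1049, 0.071]
ee_rot: [0.707, 0.707, 0.0, 0.0]
ft_force: [-0.5, -0.1, 6.1]
grip_width: 0.309
```

Emit:
{"name": "move_arm", "arguments": {"moves": [[[0, 0, 0], [0, 0, 0], 0.2], [[0, 0, 0], [0, 0, 0], 0.2], [[0, 0, -0.4], [0, 0, 0], 0.2], [[0, 0, -0.6], [0, 0, 0], 0.2], [[0, 0, 0], [0, 0, 0], 0.2]]}}

```text
clock: 11.58
position: [0.6048, 0.105, 0.0969]
ee_rot: [0.707, 0.707, 0.001, 0.001]
ft_force: [0.7, 0.5, -0.5]
grip_width: 0.305
```

```bash
python3 - <<'E'
from h import *
st()
d=dict(np.load('w4.npz'))
q=np.array([px(d,200+a/3,100+b/3,.018) for a,b in((206,60),(527,38),(535,404),(245,422))])
e=np.array([px(d,200+a/3,100+b/3,.018) for a,b in((250,97),(482,87),(491,366),(280,382))])
for c in(q,e):
    print(c.mean(0).round(4),[(np.hypot(*v[:2]).round(3),np.degrees(np.arctan2(v[1],v[0])).round(1)) for v in np.roll(c,-1,0)-c])
w=camera('wrist')[:,:,::-1]; s=camera('side')[:,:,::-1]
q=proj(camera_info('side'),(.604,.105,.08)).astype(int)
cv2.imwrite('pics/w5.png',np.hstack([crop(w,200,100,200,200,2),cv2.resize(crop(s,q[0]-50,q[1]-50,100,100,4),(400,400))]))
E
```

```text
t 11.57 pos [0.6048 0.105  0.0969] yaw 90.02 tilt 0.16 F [ 0.7  0.5 -0.5] w 0.305
[0.6064 0.1069 0.018 ] [(np.float64(0.104), np.float64(3.9)), (np.float64(0.126), np.float64(-86.0)), (np.float64(0.104), np.float64(-176.0)), (np.float64(0.126), np.float64(93.9))]
[0.6055 0.1075 0.018 ] [(np.float64(0.076), np.float64(2.5)), (np.float64(0.097), np.float64(-86.1)), (np.float64(0.075), np.float64(-175.3)), (np.float64(0.099), np.float64(94.4))]
```

View pics/w5.png

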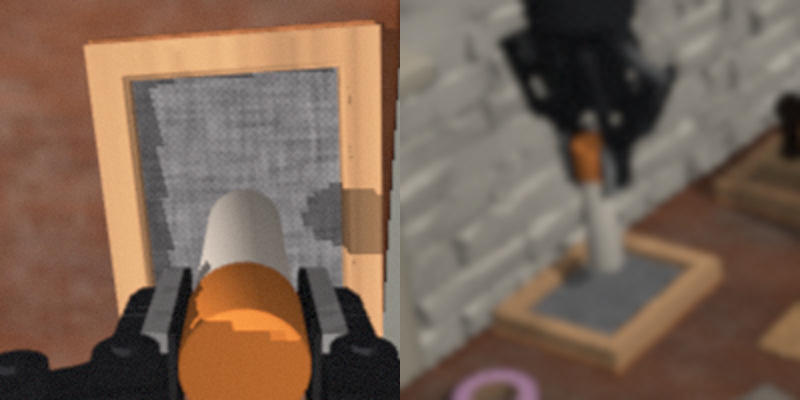

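The glue stick is held upright at (0.605,0.105) and clear of the floor. The well reads (0.606,0.107), yaw about 3.5°. Carrying it to the glue stand.

Emit:
{"name": "move_arm", "arguments": {"moves": [[[0, 0, -1], [0, 0, 0], 0.2], [[0, 0, -1], [0, 0, 0], 0.2], [[-0.5, -0.2, -1], [0, 0, 0], 0.2], [[-0.9, -0.4, 0], [0, 0, 0], 0.2], [[-0.9, -0.4, 0], [0, 0, 0], 0.2]], "squeeze": 30}}

```text
clock: 12.3
position: [0.5783, 0.0456, 0.1705]
ee_rot: [0.707, 0.707, -0.0, 0.0]
ft_force: [-0.6, -1.1, -0.7]
grip_width: 0.305
```

Emit:
{"name": "move_arm", "arguments": {"moves": [[[-0.95, -0.4, 0], [0, 0, 0], 0.2], [[-0.95, -0.4, 0], [0, 0, 0], 0.2], [[-0.95, -0.4, 0], [0, 0, 0], 0.2], [[-0.95, -0.4, 0], [0, 0, 0], 0.2], [[-0.95, -0.4, 0], [0, 0, 0], 0.2]]}}

```text
clock: 12.92
position: [0.5279, -0.0733, 0.1702]
ee_rot: [0.707, 0.707, -0.0, 0.0]
ft_force: [0.3, -0.3, -0.8]
grip_width: 0.308
```

Emit:
{"name": "move_arm", "arguments": {"moves": [[[-0.95, -0.4, 0], [0, 0, 0], 0.2], [[-0.95, -0.4, 0], [0, 0, 0], 0.2], [[-0.95, -0.4, 0], [0, 0, 0], 0.2], [[-0.95, -0.4, 0], [0, 0, 0], 0.2], [[-0.95, -0.4, 0], [0, 0, 0], 0.2]]}}

```text
clock: 13.55
position: [0.4778, -0.1919, 0.1703]
ee_rot: [0.707, 0.707, -0.0, 0.0]
ft_force: [0.3, 0.7, -0.1]
grip_width: 0.307
```

Emit:
{"name": "move_arm", "arguments": {"moves": [[[-0.95, -0.4, 0], [0, 0, 0], 0.2], [[-0.95, -0.4, 0], [0, 0, 0], 0.2], [[0, 0, 0], [0, 0, 0], 0.2]]}}

```text
clock: 13.92
position: [0.4573, -0.2405, 0.1701]
ee_rot: [0.708, 0.706, -0.001, -0.0]
ft_force: [0.3, -0.0, -0.2]
grip_width: 0.305
```

```bash
python3 - <<'E'
from h import *
st(); to(.452,-.249,.09,90); i=camera_info('wrist'); w=camera('wrist')[:,:,::-1]
print('stand',proj(i,(.452,-.249,.018)).round(1))
np.savez('w6.npz',**{k:np.asarray(v) for k,v in i.items()})
cv2.imwrite('pics/w6.png',tick(crop(w,200,100,260,200,3),200,100,3,20))
E
```

```text
t 13.93 pos [ 0.4573 -0.2405  0.1701] yaw 89.78 tilt 0.06 F [ 0.3 -0.  -0.2] w 0.305
units tool xyz [-0.34 -0.21  3.2 ]
turn z deg -0.22
stand [315.5 192.5]
```

View pics/w6.png

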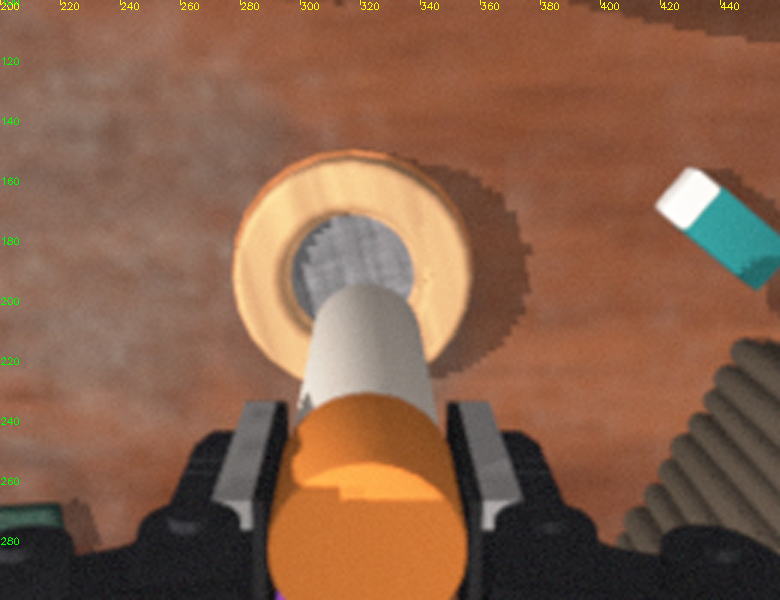

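The ring is centred at (317.8,191.5), which gives about (0.453,-0.249). Lowering.

Emit:
{"name": "move_arm", "arguments": {"moves": [[[-0.34, -0.17, 0], [0, 0, 0], 0.2], [[0, 0, 1], [0, 0, 0], 0.2], [[0, 0, 1], [0, 0, 0], 0.2], [[0, 0, 1], [0, 0, 0], 0.2], [[0, 0, 0.5], [0, 0, 0], 0.2]]}}

```text
clock: 14.6
position: [0.4542, -0.2459, 0.0815]
ee_rot: [0.707, 0.708, -0.0, -0.001]
ft_force: [0.2, -0.3, -0.0]
grip_width: 0.306
```

Emit:
{"name": "move_arm", "arguments": {"moves": [[[0, 0, 0.3], [0, 0, 0], 0.2], [[0, 0, 0.1], [0, 0, 0], 0.2], [[0, 0, 0], [0, 0, 0], 0.2]]}}

```text
clock: 14.98
position: [0.4551, -0.2465, 0.0731]
ee_rot: [0.707, 0.707, 0.0, 0.0]
ft_force: [-0.5, -0.0, -0.4]
grip_width: 0.309
```

```bash
python3 - <<'E'
from h import *
st(); w=camera('wrist')[:,:,::-1]; s=camera('side')[:,:,::-1]
q=proj(camera_info('side'),(.453,-.249,.06)).astype(int)
cv2.imwrite('pics/w7.png',np.hstack([crop(w,220,100,200,200,2),cv2.resize(crop(s,q[0]-40,q[1]-40,80,80,5),(400,400))]))
E
```

```text
t 14.97 pos [ 0.4551 -0.2465  0.0731] yaw 90.04 tilt 0.05 F [-0.5 -0.  -0.4] w 0.309
```

View pics/w7.png

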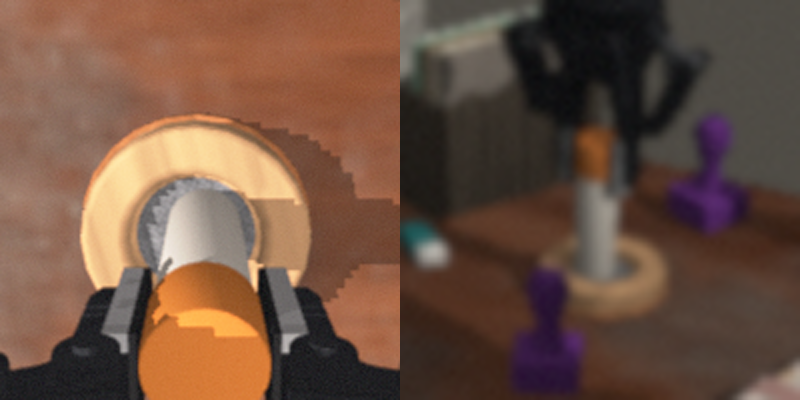

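The stick is in the well with the floor visible round it. Releasing, retreating upward, and going to the box.

Emit:
{"name": "move_arm", "arguments": {"moves": [[[0, 0, 0.08], [0, 0, 0], 0.2], [[0, 0, 0], [0, 0, 0], 0.35], [[0, 0, 0], [0, 0, 0], 0.5], [[0, 0, 0], [0, 0, 0], 1], [[0, 0, 0], [0, 0, 0], 1]]}}

```text
clock: 15.7
position: [0.4548, -0.2464, 0.0706]
ee_rot: [0.707, 0.707, -0.0, 0.0]
ft_force: [0.5, -0.2, 0.3]
grip_width: 0.9
```

Emit:
{"name": "move_arm", "arguments": {"moves": [[[0, 0, -0.6], [0, 0, 0], 1], [[0, 0, -1], [0, 0, 0], 1], [[0, 0, -1], [0, 0, 0], 1], [[0, 0, -1], [0, 0, 0], 1], [[0, 0, -1], [0, 0, 0], 1]]}}

```text
clock: 16.32
position: [0.4549, -0.2463, 0.1876]
ee_rot: [0.707, 0.707, 0.0, 0.001]
ft_force: [0.3, 0.2, -0.1]
grip_width: 0.996
```

Emit:
{"name": "move_arm", "arguments": {"moves": [[[1, -0.14, 0], [0, 0, 0], 1], [[1, -0.14, 0], [0, 0, 0], 1], [[1, -0.14, 0], [0, 0, 0], 1], [[1, -0.14, 0], [0, 0, 0], 1], [[1, -0.14, 0], [0, 0, 0], 1]]}}

```text
clock: 16.95
position: [0.4368, -0.1195, 0.1854]
ee_rot: [0.707, 0.707, -0.0, -0.0]
ft_force: [-0.2, 0.2, 0.5]
grip_width: 1.0
```

Emit:
{"name": "move_arm", "arguments": {"moves": [[[1, -0.14, 0], [0, 0, 0], 1], [[1, -0.14, 0], [0, 0, 0], 1], [[1, -0.14, 0], [0, 0, 0], 1], [[1, -0.14, 0], [0, 0, 0], 1], [[1, -0.14, 0], [0, 0, 0], 1]]}}

```text
clock: 17.58
position: [0.4191, 0.0053, 0.1854]
ee_rot: [0.707, 0.707, -0.0, 0.0]
ft_force: [0.2, -0.9, 0.5]
grip_width: 1.003
```

Emit:
{"name": "move_arm", "arguments": {"moves": [[[1, -0.14, 0], [0, 0, 0], 1], [[1, -0.14, 0], [0, 0, 0], 1], [[1, -0.14, 0], [0, 0, 0], 1], [[1, -0.14, 0], [0, 0, 0], 1], [[1, -0.14, 0], [0, 0, 0], 1]]}}

```text
clock: 18.2
position: [0.4013, 0.1301, 0.1854]
ee_rot: [0.707, 0.707, -0.0, 0.0]
ft_force: [-0.0, 0.5, -0.3]
grip_width: 0.997
```

Emit:
{"name": "move_arm", "arguments": {"moves": [[[1, -0.14, 0], [0, 0, 0], 1], [[1, -0.14, 0], [0, 0, 0], 1], [[1, -0.14, 0], [0, 0, 0], 1], [[0, 0, 0], [0, 0, 7.5], 1], [[0, 0, 0], [0, 0, 7.5], 1]]}}

```text
clock: 18.82
position: [0.3906, 0.2046, 0.1853]
ee_rot: [0.794, 0.608, -0.0, -0.0]
ft_force: [-0.2, -0.6, -0.9]
grip_width: 1.005
```

```bash
python3 - <<'E'
from h import *
st(); i=camera_info('wrist'); w=camera('wrist')[:,:,::-1]
print(proj(i,(.3848,.243,.068)).round(1),proj(i,(.3835,.2402,.018)).round(1))
np.savez('w8.npz',**{k:np.asarray(v) for k,v in i.items()})
cv2.imwrite('pics/w8.png',tick(crop(w,190,100,260,200,3),190,100,3,20))
E
```

```text
t 18.82 pos [0.3906 0.2046 0.1853] yaw 74.85 tilt 0.02 F [-0.2 -0.6 -0.9] w 1.005
[302.1 152.6] [304.8 149.6]
```

View pics/w8.png

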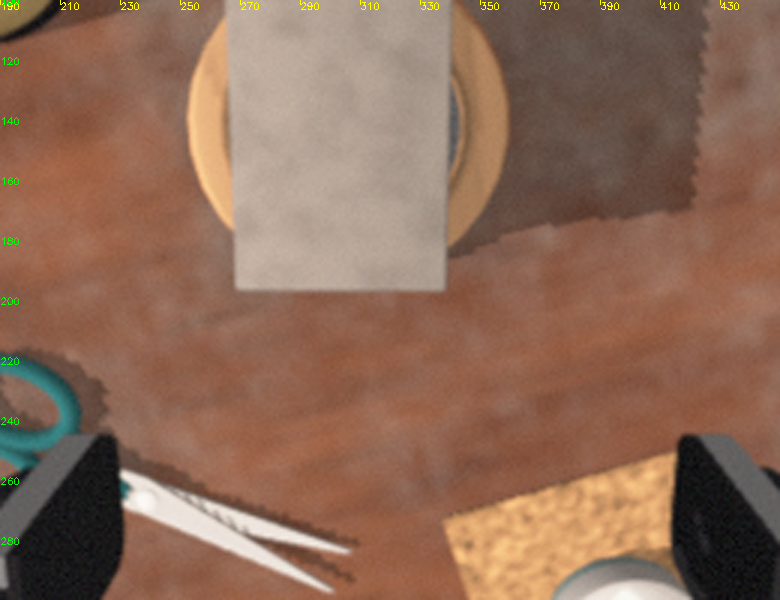

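The box is aligned with the tool, with its side edges at u≈268 and 338 and its near edge at v≈196.7. The stand centre is at u≈306. The exact offset comes next.

```bash
python3 - <<'E'
from h import *
d=dict(np.load('w8.npz'))
a=px(d,190+235/3,196.7,.068);b=px(d,190+446/3,196.7,.068);m=(a+b)/2
print(m,np.hypot(*(b-a)[:2]),np.degrees(np.arctan2(*(b-a)[1::-1])))
e=b-a; n=np.array([-e[1],e[0],0])/np.hypot(e[0],e[1]); c=m+.0425*n
print('centre',c); c=(c+np.array([.3848,.243,.068]))/2
to(c[0],c[1],.045)
s=[px(d,190+k/3,142,.018) for k in(188,510)]; print('tinstand u-mid',(s[0]+s[1])/2, np.hypot(*(s[1]-s[0])[:2]))
E
```

```text
[0.37521358 0.20543402 0.068     ] 0.06204315728081514 -15.128776506904966
centre [0.38630563 0.24646105 0.068     ]
units tool xyz [ 1.5  -0.63  5.61]
tinstand u-mid [0.38711072 0.24710109 0.018     ] 0.1075934821053599
```

Emit:
{"name": "move_arm", "arguments": {"moves": [[[0.75, -0.32, 0], [0, 0, 0], 1], [[0.75, -0.32, 0], [0, 0, 0], 1], [[0, 0, 1], [0, 0, 0], 1], [[0, 0, 1], [0, 0, 0], 1], [[0, 0, 1], [0, 0, 0], 1]]}}

```text
clock: 19.5
position: [0.3852, 0.2443, 0.1097]
ee_rot: [0.792, 0.61, -0.0, 0.0]
ft_force: [-0.1, -1.0, -0.8]
grip_width: 1.0
```

Emit:
{"name": "move_arm", "arguments": {"moves": [[[0, 0, 1], [0, 0, 0], 1], [[0, 0, 1], [0, 0, 0], 1], [[0, 0, 1], [0, 0, 0], 1], [[0, 0, 0.1], [0, 0, 0], 1], [[0, 0, 0], [0, 0, 0], 1]]}}

```text
clock: 20.12
position: [0.3857, 0.2444, 0.0337]
ee_rot: [0.793, 0.609, 0.0, -0.0]
ft_force: [-0.3, -0.2, -0.1]
grip_width: 1.004
```

Emit:
{"name": "move_arm", "arguments": {"moves": [[[0, 0, 0], [0, 0, 0], 0.6], [[0, 0, 0], [0, 0, 0], 0.6], [[0, 0, 0], [0, 0, 0], 0.5], [[0, 0, 0], [0, 0, 0], 0.5]], "squeeze": 45}}

```text
clock: 20.62
position: [0.3866, 0.2443, 0.034]
ee_rot: [0.793, 0.609, 0.001, 0.0]
ft_force: [-1.6, -0.8, 6.6]
grip_width: 0.719
```

Emit:
{"name": "move_arm", "arguments": {"moves": [[[0, 0, -0.3], [0, 0, 0], 0.5], [[0, 0, -0.7], [0, 0, 0], 0.5], [[0, 0, -1], [0, 0, 0], 0.5], [[0, 0, -1], [0, 0, 0], 0.5], [[0, 0, 0], [0, 0, 0], 0.5]]}}

```text
clock: 21.25
position: [0.3869, 0.2446, 0.1103]
ee_rot: [0.793, 0.609, 0.002, 0.001]
ft_force: [-0.6, -0.4, -2.4]
grip_width: 0.721
```

```bash
python3 - <<'E'
from h import *
st(); to(.605,.106,.106,93.5)
E
```

```text
t 21.25 pos [0.3869 0.2446 0.1103] yaw 75.02 tilt 0.22 F [-0.6 -0.4 -2.4] w 0.721
units tool xyz [-3.1   9.86  0.2 ]
turn z deg -18.48
```

Emit:
{"name": "move_arm", "arguments": {"moves": [[[0, 0, 0], [0, 0, -9.2], 0.5], [[0, 0, 0], [0, 0, -9.3], 0.5], [[-0.67, 0.93, 0], [0, 0, 0], 0.5], [[-0.67, 0.93, 0], [0, 0, 0], 0.5], [[-0.67, 0.93, 0], [0, 0, 0], 0.5]]}}

```text
clock: 21.88
position: [0.4604, 0.1964, 0.1078]
ee_rot: [0.686, 0.728, -0.0, 0.0]
ft_force: [-0.4, 0.0, -1.0]
grip_width: 0.716
```

Emit:
{"name": "move_arm", "arguments": {"moves": [[[-0.67, 0.93, 0], [0, 0, 0], 0.5], [[-0.67, 0.93, 0], [0, 0, 0], 0.5], [[-0.67, 0.93, 0], [0, 0, 0], 0.5], [[-0.67, 0.93, 0], [0, 0, 0], 0.5], [[-0.67, 0.93, 0], [0, 0, 0], 0.5]]}}

```text
clock: 22.5
position: [0.5813, 0.1197, 0.1073]
ee_rot: [0.686, 0.728, -0.0, -0.0]
ft_force: [0.3, 0.4, -1.8]
grip_width: 0.72
```

Emit:
{"name": "move_arm", "arguments": {"moves": [[[-0.67, 0.93, 0], [0, 0, 0], 0.5], [[0, 0, 0], [0, 0, 0], 0.5]]}}

```text
clock: 22.75
position: [0.606, 0.1031, 0.1069]
ee_rot: [0.687, 0.727, -0.0, -0.0]
ft_force: [-0.9, 0.1, -1.0]
grip_width: 0.719
```

```bash
python3 - <<'E'
from h import *
st(); to(.605,.105,.03,93.5)
E
```

```text
t 22.75 pos [0.606  0.1031 0.1069] yaw 93.23 tilt 0.06 F [-0.9  0.1 -1. ] w 0.719
units tool xyz [ 0.08 -0.03  3.07]
turn z deg -0.27
```

Emit:
{"name": "move_arm", "arguments": {"moves": [[[0.08, 0, 0.8], [0, 0, 0], 0.5], [[0, 0, 1], [0, 0, 0], 0.5], [[0, 0, 0.6], [0, 0, 0], 0.5], [[0, 0, 0.4], [0, 0, 0], 0.5], [[0, 0, 0.3], [0, 0, 0], 0.5]]}}

```text
clock: 23.38
position: [0.6038, 0.1086, 0.0302]
ee_rot: [0.685, 0.729, 0.0, 0.0]
ft_force: [-0.1, 0.6, -0.9]
grip_width: 0.716
```

```bash
python3 - <<'E'
from h import *
st(); w=camera('wrist')[:,:,::-1]; t=camera('top')[:,:,::-1];s=camera('side')[:,:,::-1]
q=proj(camera_info('side'),(.605,.105,.04)).astype(int)
cv2.imwrite('pics/w9.png',np.hstack([crop(w,200,60,240,260,1.6),cv2.resize(crop(s,q[0]-45,q[1]-45,90,90,4),(400,416))]))
E
```

```text
t 23.38 pos [0.6038 0.1086 0.0302] yaw 93.54 tilt 0.01 F [-0.1  0.6 -0.9] w 0.716
```

View pics/w9.png

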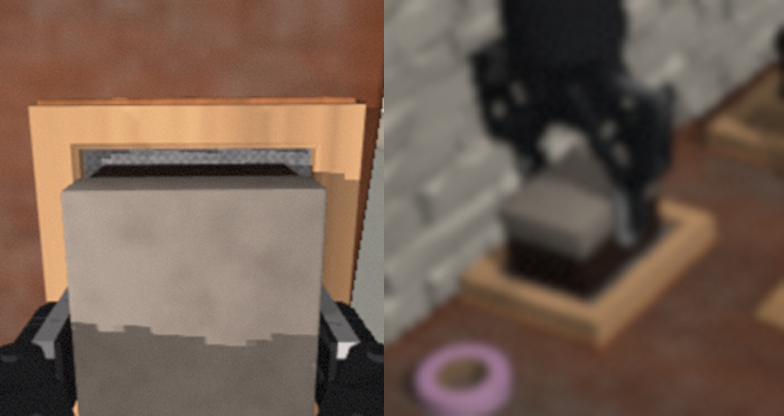

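The base sits inside the well on the visible sides. Setting it down the last 4 mm and releasing.

Emit:
{"name": "move_arm", "arguments": {"moves": [[[0, 0, 0.15], [0, 0, 0], 0.5], [[0, 0, 0], [0, 0, 0], 0.5]]}}

```text
clock: 23.78
position: [0.6043, 0.1086, 0.0274]
ee_rot: [0.685, 0.729, 0.001, 0.0]
ft_force: [0.6, -0.2, -0.3]
grip_width: 0.719
```

Emit:
{"name": "move_arm", "arguments": {"moves": [[[0, 0, 0], [0, 0, 0], 0.85], [[0, 0, 0], [0, 0, 0], 1], [[0, 0, 0], [0, 0, 0], 1], [[0, 0, -0.5], [0, 0, 0], 1], [[0, 0, -1], [0, 0, 0], 1]]}}

```text
clock: 24.4
position: [0.6033, 0.1083, 0.0647]
ee_rot: [0.685, 0.729, -0.0, -0.0]
ft_force: [0.2, 0.1, 0.9]
grip_width: 1.002
```

Emit:
{"name": "move_arm", "arguments": {"moves": [[[0, 0, -1], [0, 0, 0], 1], [[0, 0, -1], [0, 0, 0], 1], [[0, 0, -1], [0, 0, 0], 1], [[0, 0, 0], [0, 0, 3.5], 1], [[0, 0, 0], [0, 0, 0], 1]]}}

```text
clock: 25.02
position: [0.6039, 0.1085, 0.1402]
ee_rot: [0.707, 0.707, 0.0, 0.0]
ft_force: [-0.1, -0.3, -0.4]
grip_width: 1.002
```

```bash
python3 - <<'E'
from h import *
st(); to(.4363,.0264,.11,90)
w=camera('wrist')[:,:,::-1]; s=camera('side')[:,:,::-1]
q=proj(camera_info('side'),(.605,.105,.04)).astype(int)
cv2.imwrite('pics/w10.png',np.hstack([crop(w,200,60,240,260,1.6),cv2.resize(crop(s,q[0]-45,q[1]-45,90,90,4),(400,416))]))
E
```

```text
t 25.02 pos [0.6039 0.1085 0.1402] yaw 90.06 tilt 0.06 F [-0.1 -0.3 -0.4] w 1.002
units tool xyz [-3.28 -6.71  1.2 ]
turn z deg 0.06
```

View pics/w10.png

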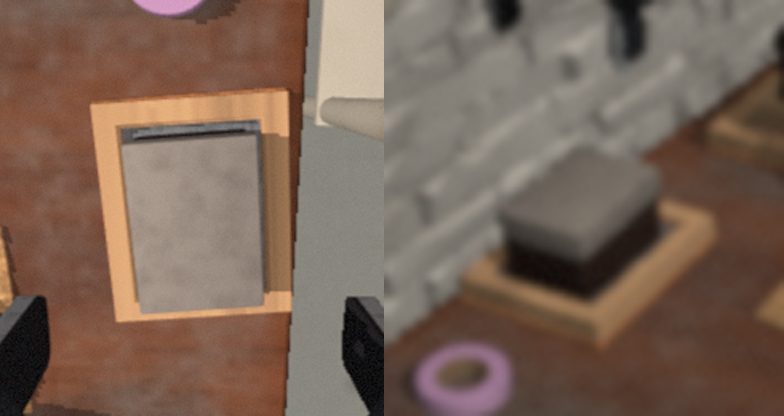

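The box sits flat in its well. Fetching the tin from the mat.

Emit:
{"name": "move_arm", "arguments": {"moves": [[[-0.47, -0.96, 0], [0, 0, 0], 1], [[-0.47, -0.96, 0], [0, 0, 0], 1], [[-0.47, -0.96, 0], [0, 0, 0], 1], [[-0.47, -0.96, 0], [0, 0, 0], 1], [[-0.47, -0.96, 0], [0, 0, 0], 1]]}}

```text
clock: 25.75
position: [0.4828, 0.0493, 0.139]
ee_rot: [0.706, 0.708, -0.0, -0.0]
ft_force: [0.2, 0.1, 0.6]
grip_width: 0.999
```

Emit:
{"name": "move_arm", "arguments": {"moves": [[[-0.47, -0.96, 0], [0, 0, 0], 1], [[-0.47, -0.96, 0], [0, 0, 0], 1], [[0, 0, 1], [0, 0, 0], 1], [[0, 0, 1], [0, 0, 0], 1], [[0, 0, 1], [0, 0, 0], 1]]}}

```text
clock: 26.38
position: [0.4357, 0.0259, 0.0636]
ee_rot: [0.707, 0.708, -0.0, 0.0]
ft_force: [0.6, 0.2, -0.1]
grip_width: 0.998
```

```bash
python3 - <<'E'
from h import *
st(); to(.4363,.0264,.0095,90)
E
```

```text
t 26.38 pos [0.4357 0.0259 0.0636] yaw 90.09 tilt 0.03 F [ 0.6  0.2 -0.1] w 0.998
units tool xyz [0.02 0.02 2.17]
turn z deg 0.09
```

Emit:
{"name": "move_arm", "arguments": {"moves": [[[0, 0.02, 1], [0, 0, 0], 1], [[0, 0, 0.9], [0, 0, 0], 1], [[0, 0, 0.25], [0, 0, 0], 1], [[0, 0, 0], [0, 0, 0], 0.6], [[0, 0, 0], [0, 0, 0], 0.5]], "squeeze": 40}}

```text
clock: 27.0
position: [0.4368, 0.0262, 0.0117]
ee_rot: [0.707, 0.707, 0.0, 0.0]
ft_force: [-3.6, 0.6, 8.3]
grip_width: 0.701
```

Emit:
{"name": "move_arm", "arguments": {"moves": [[[0, 0, 0], [0, 0, 0], 0.5], [[0, 0, 0], [0, 0, 0], 0.5], [[0, 0, 0], [0, 0, 0], 0.5]]}}

```text
clock: 27.38
position: [0.4368, 0.0262, 0.0118]
ee_rot: [0.707, 0.707, 0.0, 0.001]
ft_force: [-3.8, 1.3, 7.6]
grip_width: 0.7
```

Emit:
{"name": "move_arm", "arguments": {"moves": [[[0, 0, -0.4], [0, 0, 0], 0.5], [[0, 0, -1], [0, 0, 0], 0.5], [[0, 0, -1], [0, 0, 0], 0.5], [[0, 0, -1], [0, 0, 0], 0.5], [[0, 0, -0.6], [0, 0, 0], 0.5]]}}

```text
clock: 28.0
position: [0.4369, 0.026, 0.1123]
ee_rot: [0.707, 0.707, 0.0, 0.001]
ft_force: [0.4, 0.2, -0.2]
grip_width: 0.697
```

Emit:
{"name": "move_arm", "arguments": {"moves": [[[0.96, -0.22, 0], [0, 0, 0], 0.5], [[0.96, -0.22, 0], [0, 0, 0], 0.5], [[0.96, -0.22, 0], [0, 0, 0], 0.5], [[0.96, -0.22, 0], [0, 0, 0], 0.5], [[0.96, -0.22, 0], [0, 0, 0], 0.5]]}}

```text
clock: 28.62
position: [0.4085, 0.1466, 0.1108]
ee_rot: [0.707, 0.707, -0.0, 0.0]
ft_force: [-0.4, 0.1, -0.0]
grip_width: 0.699
```

Emit:
{"name": "move_arm", "arguments": {"moves": [[[0.96, -0.22, 0], [0, 0, 0], 0.5], [[0.96, -0.22, 0], [0, 0, 0], 0.5], [[0, 0, 0], [0, 0, 0], 0.5]]}}

```text
clock: 29.0
position: [0.3971, 0.1956, 0.1109]
ee_rot: [0.706, 0.708, 0.0, -0.0]
ft_force: [0.1, -0.2, -1.0]
grip_width: 0.703
```

```bash
python3 - <<'E'
from h import *
st(); to(.386,.244,.02,90); i=camera_info('wrist'); w=camera('wrist')[:,:,::-1]
print(proj(i,(.386,.244,.018)).round(1))
np.savez('w11.npz',**{k:np.asarray(v) for k,v in i.items()})
cv2.imwrite('pics/w11.png',tick(crop(w,200,40,260,200,3),200,40,3,20))
E
```

```text
t 29.0 pos [0.3971 0.1956 0.1109] yaw 90.22 tilt 0.03 F [ 0.1 -0.2 -1. ] w 0.703
units tool xyz [ 1.94 -0.44  3.64]
turn z deg 0.22
[305.9 139.2]
```

View pics/w11.png

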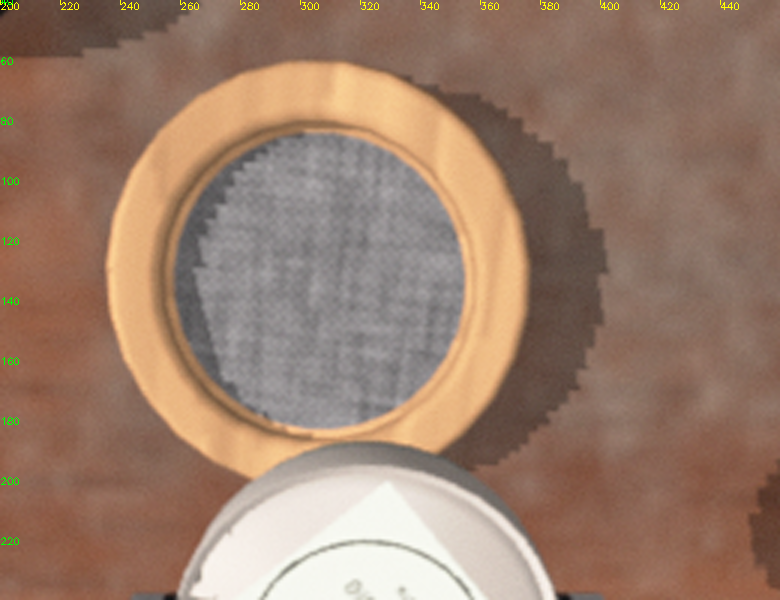

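The well rim is centred at (305.7,133.3), which puts the tin stand at about (0.386,0.248) by wrist camera. I'll use y = 0.246 and lower slowly.

Emit:
{"name": "move_arm", "arguments": {"moves": [[[1, -0.22, 0], [0, 0, 0], 0.5], [[1, -0.22, 0.3], [0, 0, 0], 0.5], [[0, 0, 1], [0, 0, 0], 0.5], [[0, 0, 1], [0, 0, 0], 0.5], [[0, 0, 0.5], [0, 0, 0], 0.5]]}}

```text
clock: 29.68
position: [0.3866, 0.2428, 0.0395]
ee_rot: [0.707, 0.707, -0.001, -0.0]
ft_force: [-0.5, -0.7, -0.9]
grip_width: 0.698
```

Emit:
{"name": "move_arm", "arguments": {"moves": [[[0, 0, 0.4], [0, 0, 0], 0.5], [[0, 0, 0.3], [0, 0, 0], 0.5], [[0, 0, 0.15], [0, 0, 0], 0.5], [[0, 0, 0], [0, 0, 0], 0.5]]}}

```text
clock: 30.18
position: [0.3867, 0.244, 0.0194]
ee_rot: [0.707, 0.707, 0.0, 0.0]
ft_force: [0.1, 0.2, -0.7]
grip_width: 0.698
```

No rim contact at TCP z = 0.0194, so the tin's underside is within about 1 mm of the floor. Releasing and retreating for a final check.

Emit:
{"name": "move_arm", "arguments": {"moves": [[[0, 0, 0.03], [0, 0, 0], 0.5], [[0, 0, 0], [0, 0, 0], 0.8], [[0, 0, 0], [0, 0, 0], 1], [[0, 0, 0], [0, 0, 0], 1], [[0, 0, -0.5], [0, 0, 0], 1]]}}

```text
clock: 30.8
position: [0.3861, 0.2438, 0.031]
ee_rot: [0.707, 0.707, -0.001, -0.0]
ft_force: [0.7, -0.4, -0.5]
grip_width: 1.002
```

Emit:
{"name": "move_arm", "arguments": {"moves": [[[0, 0, -1], [0, 0, 0], 1], [[0, 0, -1], [0, 0, 0], 1], [[0, 0, -1], [0, 0, 0], 1], [[0, 0, -1], [0, 0, 0], 1], [[0, 0, -1], [0, 0, 0], 1]]}}

```text
clock: 31.42
position: [0.3865, 0.2443, 0.1575]
ee_rot: [0.707, 0.708, 0.0, 0.0]
ft_force: [1.1, -1.5, -0.3]
grip_width: 0.998
```

Emit:
{"name": "move_arm", "arguments": {"moves": [[[-1, 0, -1], [0, 0, 0], 1], [[-1, 0, -1], [0, 0, 0], 1], [[-1, 0, 0], [0, 0, 0], 1], [[-1, 0, 0], [0, 0, 0], 1], [[0, 0, 0], [0, 0, 0], 1]]}}

```text
clock: 32.05
position: [0.3868, 0.1428, 0.2064]
ee_rot: [0.708, 0.706, -0.0, 0.001]
ft_force: [-0.1, 0.7, -0.6]
grip_width: 1.0
```

```bash
python3 - <<'E'
from h import *
st(); w=camera('wrist')[:,:,::-1]; i=camera_info('wrist'); t=camera('top')[:,:,::-1]; s=camera('side')[:,:,::-1]; si=camera_info('side')
c=proj(i,(.386,.2475,.03)); print('tinpx',c)
u,v=(int(c[0])-66,max(0,int(c[1])-50))
A=tick(crop(w,u,v,132,100,3),u,v,3)
B=tick(crop(t,368,198,66,50,6),368,198,6)
q=proj(si,(.386,.246,.02)).astype(int);C=crop(s,q[0]-33,q[1]-25,66,50,6)
q=proj(si,(.453,-.247,.05)).astype(int);D=crop(s,q[0]-33,q[1]-25,66,50,6)
cv2.imwrite('pics/f.png',np.vstack([np.hstack([cv2.resize(A,(396,300)),B]),np.hstack([C,D])]))
E
```

```text
t 32.05 pos [0.3868 0.1428 0.2064] yaw 89.89 tilt 0.1 F [-0.1  0.7 -0.6] w 1.0
tinpx [319.71220941  75.08552107]
```

View pics/f.png

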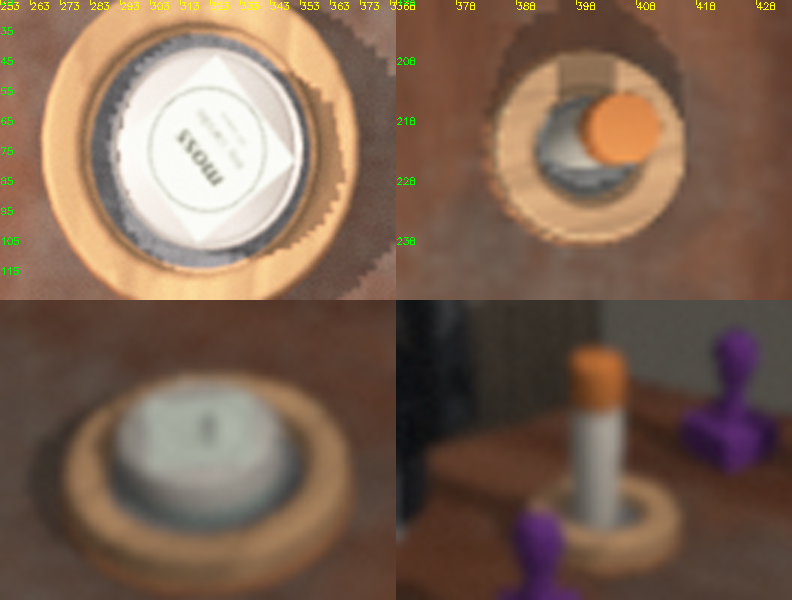

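The final picture shows the tin inside its well with felt visible all round, and the glue stick upright inside its ring. Handing in.

```bash
python3 -c "
from workcell import *
print(hand_in())"
```

```text
the job is handed in; nothing more can be done
None
```

All four samples should now be in their own wells. I handed the job in at about 32 s with the arm raised clear and the gripper open; the hand-in gave no verdict.

**What I did:** I set the ink tin aside on the mat, then moved the glue stick into the small round well and the gift box into the rectangular one. The tin went from the mat into the large round well last. The rubber stamp was already in its own well, so I left it alone, along with the purple look-alikes.

**Last checks:**
- **Tin:** felt showed all round it in the well. It met no contact with the rim on the way down, and its underside was within about 1 mm of the floor at release.
- **Glue stick:** the final pictures show it upright inside its well.
- **Gift box:** it looked flat and inside its well after release. Its near edge was hidden in the wrist view, and I did not photograph it again at the end.
- **Stamp:** measured only from the first top picture, where its foot was within about 2 mm of the well's centre.

**Disagreement:** the top and wrist cameras differed by 3 to 8 mm on the stand positions, most at the tin stand. I aimed between the two there and for the other placings, and no placing met unexpected contact.

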